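Tip the middle cooling brick out of a packed rack and stand it in a tray

TASK

Three cooling bricks stand packed side by side in the grey rack. Take the blue one in the middle by the fin on its top, tip it forwards (towards the rack's open front) until its top is out from under the rail at the back, pull it up out of the row, and stand it upright on the floor of the empty white tray, setting it down rather than dropping it, so that pouches can be packed round it. Leave the white and the green brick standing in their places.

Things in the scene. Friction and masses are not known exactly. Their poses are not given: they have to be found in the camera images.
- brick_blue: Blue hard-shell cooling brick, middle of a row of three: 54 mm thick, 90 deep, 100 tall, plus a solid upright grip fin on top, 16 mm thick, 56 long, 34 tall; 0.4 to 0.65 kg. Origin: centre of the underside; x along its depth, away from the rack's open front; y across its thickness; z up. The fin runs along x, its centre at x = -10, y = 0 mm. Its foot stands 8 mm above the table.
- brick_white: White cooling brick on one side of the blue one (either side); same shape and axes. The bricks stand loose, 2 mm apart, so they can only be gripped by their fins: 40 mm is free between neighbouring fins, so open the jaws to about 35 to 50 mm, not fully.
- brick_green: Green cooling brick on the blue one's other side; same shape and axes. The fixed grey rack has a lip 20 mm above its floor, 9 to 14 mm before the bricks, and a rail 18 mm above the bodies (6 thick) over the rear 12 to 17 mm of them: lifted straight up, a brick strikes it. Tipped 15 degrees about its lower front edge (x = -45 mm) it clears rail and lip, and pulls out along its own z.
- tray: Empty white food tray, loose on the table, 206 x 255 mm over its rim, 67 mm tall, walls about 20 mm wide at the rim; the inner floor is 166 mm (x) by 214 mm (y), 6 mm above the table. Origin: centre of the underside; x along its short side, y along its long side, z up.
Not all that is in view belongs to the job. Of the things shaped like the brick_green, the green one is meant.

How it is judged (in metres and radians):
On the way:
1. the blue brick is tipped by more than 8 degrees while its foot is still in the rack (angle between brick_blue's own z axis and vertical above 0.14 rad and distance of brick_blue from where it was at the start of the episode below 0.05 m), for 0.1 s.
At the end, for the whole second after the job is handed in: The blue brick stands at rest and upright (within 7 degrees) on the floor of the tray (underside within 10 mm of it), the tray flat on the table; the white and green bricks stand upright (7 degrees) within 30 mm of where they began (y of brick_blue in the frame of tray between -0.1 and 0.1 m and x of brick_blue in the frame of tray between -0.075 and 0.075 m and z of brick_blue in the frame of tray below 0.016 m and angle between each of brick_blue, brick_white, brick_green's own z axis and vertical below 0.12 rad and angle between tray's own z axis and vertical below 0.1 rad and linear speed of brick_blue below 0.02 m/s and angular speed of brick_blue below 0.1 rad/s and distance of each of brick_white, brick_green from where it was at the start of the episode below 0.03 m); the robot touches nothing.
It fails at once if the white or green brick is tipped by more than 15 degrees or shifted by more than 40 mm (angle between any of brick_white, brick_green's own z axis and vertical above 0.26 rad or distance of any of brick_white, brick_green from where it was at the start of the episode above 0.04 m).
It fails at once if the blue brick is dropped into the tray (falls free at more than 0.5 m/s, a fall of over 13 mm) (horizontal distance between brick_blue and tray below 0.15 m and contact force between the fingers and brick_blue below 0.1 N and linear speed of brick_blue above 0.5 m/s).
It also fails if it takes over 38 s, if anything falls off the work surface, if the arm or the gripper's body presses on something with over 40 N, if the wrist force passes 120 N, or if a joint passes its speed limit or range.

ROBOT

A 7-joint arm with a two-finger parallel gripper is mounted at the origin on a cart in front of the work surface, level with it; the furniture and walls round the work are solid. World frame = base frame: x ahead of the robot, y to its left, z up, the work surface at z = 0. Lengths are in m, angles in degrees, forces in N, time in s.
With the tool pointing down it reaches from about 0.4 to 0.875 m from the base axis. Payload 6.5 kg.
Tool frame: the origin (TCP) lies midway between the tips of the shut fingers; the grasp point (between the pads) lies 19 mm behind it; z points along the fingers, y is the direction in which the jaws open and shut (so a half turn about z gives the same grasp; the last joint's range is limited). The gripper opens to 85 mm and grips with 20 to 120 N. Pads are 22 mm wide; open, the fingers measure 114 mm over their backs; the gripper's body (76 mm by 85 mm) begins 54 mm behind the grasp point. The pads swing forward as they close: fully open they stand 13 mm farther back than shut.
Start: joints at [64.905, 30.733, -0.252, 88.115, 0.149, 61.152, -4.079], TCP at [0.236, -0.606, 0.231] pointing down, gripper open.
Joint ranges: [-154.64, 154.64], [-21.42, 123.67], [-72.66, 72.17], [13.99, 137.28], [-74.86, 254.86], [10.95, 109.41], [-158.01, 158.01]. Speed limits (degrees/s): [136.94, 136.94, 180, 180, 180, 180, 180].

INTERFACE

Orientations are given as [roll, pitch, yaw] about the fixed x, y, z axes, in that order (R = Rz(yaw) Ry(pitch) Rx(roll)).
In Python, from workcell import state, snapshot, hand_in gives the robot as it stands.
- The arm moves only by the shell command python3 -m handwheel 'ROWS' [FORCE]. ROWS is JSON, a list of rows, each a list of 3 entries, a list of its own where there are three numbers: the shift along the world's x, y, z in mm, then the turn, a rotation vector about the world's x, y, z in rad, then the gripper's target within -1 to 1 (shut at 1, half-way at 0, fully open at -1). A call has 1 to 20 rows; each row is the pose to reach, as a shift and turn from the pose commanded when the call began; what a row does not reach only later rows make up. A row lasts 1/10 s, in which the tool goes at most 50 mm and 8.59 degrees, less where a joint would pass 70% of its speed; a pose out of reach is approached as far as the arm can. A call with a gripper value outside its range is refused whole. The fingers move at their own pace and stop on an object; FORCE is the grip in N (left out, the last holds). Time passes only in rows, so rows that repeat a pose let the fingers close. It gives the time, the measured TCP pose, the force and the opening at its end, in the units of the state.
- state(): the state, without advancing time (a new reading comes with each control period).
- snapshot(name): name is "scene" or "top"; returns a dict with "img" (384x512x3 uint8, blue, green, red), "fov_y" (degrees; the focal length in pixels is half the picture's height over the tangent of half this angle, whatever the lens; pixels are square), "cx", "cy" (the principal point, pixels), "rvec" (rotation vector, rad) and "tvec" (3), from world to camera coordinates, as OpenCV has them. Camera axes: x right, y down, z forward; pixel columns grow to the right and rows downward; lengths in m; the calibration is good to about 2 mm. A picture is of the moment at which its call begins. There is no depth.
- hand_in(): hands the job in, once; it reports no verdict.
The state is a dict: "time": time; "joint_positions": joint angles; "dq": joint speeds; "joint_efforts": joint torques, N m; "tcp_pos": TCP position; "tool_rot": TCP orientation; "contact_force": force on the tool from outside, world axes, zero at the start; "ft_torque": the same for the moment, N m; "finger_gap": finger opening in m.
Only numpy, scipy, OpenCV 4.12 (cv2) and the standard library are available. Lean on these libraries where they do the work, as an engineer would, in place of code of your own. Each camera call takes 0.05 s, during which the arm holds its last target.

## Working session

There is one attempt and no reset: what is moved stays moved. The work goes in short steps, Python scripts to look and compute and a shell command to move; the robot and the scene stay as the last step left them, time stands still between calls to the robot, and variables do not carry over. Pictures are saved under pics/ and viewed, and the job is handed in when it is done.

```bash
mkdir -p pics; ls
python3 - <<'E'
from workcell import state, snapshot
import cv2,json
s=state();print({k:s[k] for k in ('time','tcp_pos','tool_rot','finger_gap','contact_force')})
for n in('scene','top'):
    d=snapshot(n);cv2.imwrite(f'pics/{n}0.png',d['img'])
    print(n,d['fov_y'],d['cx'],d['cy'],d['rvec'],d['tvec'])
E
```

```text
pics
{'time': 0.0, 'tcp_pos': array([ 0.23588992, -0.60499062,  0.23038717]), 'tool_rot': array([-1.79897658e+02,  6.94583602e-03,  2.13081195e+01]), 'finger_gap': 0.0852543772208606, 'contact_force': array([-0.16064122, -0.36140056,  0.0030976 ])}
scene 55.09753141109753 253.76312653012695 192.42153796538867 [ 0.35357503  2.92211552 -0.91931126] [ 0.58538486 -0.01315648  0.92732384]
top 42.26895211847196 254.96785336849152 191.93898876627046 [ 2.20500985 -2.17672571  0.05438689] [-0.08387634  0.56977059  1.28669852]
```

View pics/scene0.png

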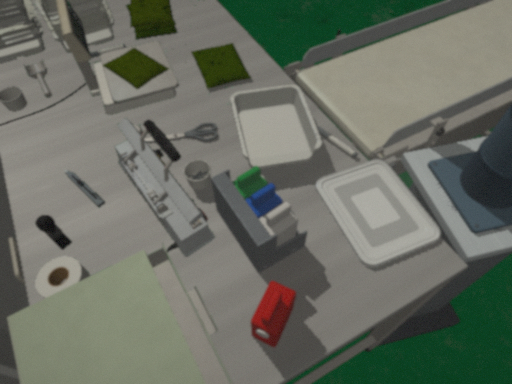

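View pics/top0.png

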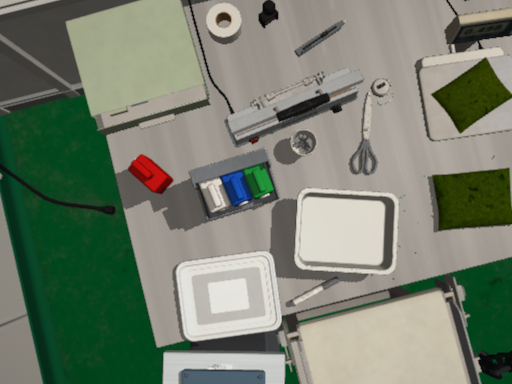

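```bash
cat > h.py <<'E'
import numpy as np,cv2
from workcell import state,snapshot
def cam(d):
    f=192/np.tan(np.radians(d['fov_y']/2));K=np.array([[f,0,d['cx']],[0,f,d['cy']],[0,0,1]])
    R=cv2.Rodrigues(np.array(d['rvec'],float))[0];return K,R,np.array(d['tvec'],float).ravel()
def ray(d,px,z):
    K,R,t=cam(d);px=np.atleast_2d(px).astype(float)
    v=(np.linalg.inv(K)@np.c_[px,np.ones(len(px))].T);v=(R.T@v).T;c=-R.T@t
    return c+v*((z-c[2])/v[:,2])[:,None]
def proj(d,P):
    K,R,t=cam(d);q=(K@(R@np.atleast_2d(P).T+t[:,None])).T;return q[:,:2]/q[:,2:]
def crop(d,x0,y0,x1,y1,s,name):
    cv2.imwrite(name,cv2.resize(d['img'][y0:y1,x0:x1],None,fx=s,fy=s,interpolation=cv2.INTER_CUBIC))
E
python3 - <<'E'
from h import *
d=snapshot('top');crop(d,180,140,300,225,6,'pics/t1.png')
e=snapshot('scene');crop(e,200,150,320,270,5,'pics/s1.png')
for n,c in(('top',d),('scene',e)):
    K,R,t=cam(c);print(n,-R.T@t, 'origin px',proj(c,[[0,0,0],[.5,0,0],[.5,-.3,0]]))
    print(ray(c,[[346,230]] if n=='top' else [[275,125]],0.006))
    h=cv2.cvtColor(c['img'],cv2.COLOR_BGR2HSV)
    for col,lo,hi in(('blue',(105,120,60),(130,255,255)),('green',(50,120,40),(75,255,255))):
        m=cv2.inRange(h,lo,hi);k,l,st,ce=cv2.connectedComponentsWithStats(m)
        print(col,[(st[i].tolist(),ce[i].round(1).tolist()) for i in range(1,k) if st[i][4]>40])
E
```

```text
top [ 0.49925698 -0.08397097  1.31565884] origin px [[222.59002646 411.88103432]
 [225.73251524 218.61028715]
 [339.2162255  220.09295426]]
[[ 0.4742411  -0.31691815  0.006     ]]
blue [([220, 170, 32, 36, 700], [236.1, 187.2])]
green [([0, 94, 191, 290, 31481], [75.3, 249.4]), ([242, 163, 32, 36, 691], [257.9, 180.3]), ([449, 258, 63, 97, 4186], [488.3, 305.6]), ([400, 275, 45, 18, 327], [422.0, 284.5]), ([299, 299, 89, 24, 110], [340.4, 310.7]), ([285, 364, 14, 20, 189], [291.0, 375.5]), ([479, 371, 33, 13, 291], [496.1, 378.4])]
scene [0.68588427 0.39061942 0.76141794] origin px [[486.10776828 187.19961099]
 [296.00577227 229.31369714]
 [264.11020434 138.24667009]]
[[ 0.45839198 -0.33671202  0.006     ]]
blue [([246, 183, 35, 34, 611], [263.1, 200.0])]
green [([219, 0, 222, 68, 6825], [310.4, 20.7]), ([235, 167, 31, 30, 365], [248.3, 182.7]), ([313, 254, 199, 130, 11176], [447.6, 343.5]), ([287, 333, 81, 51, 270], [326.1, 359.5])]
```

View pics/t1.png

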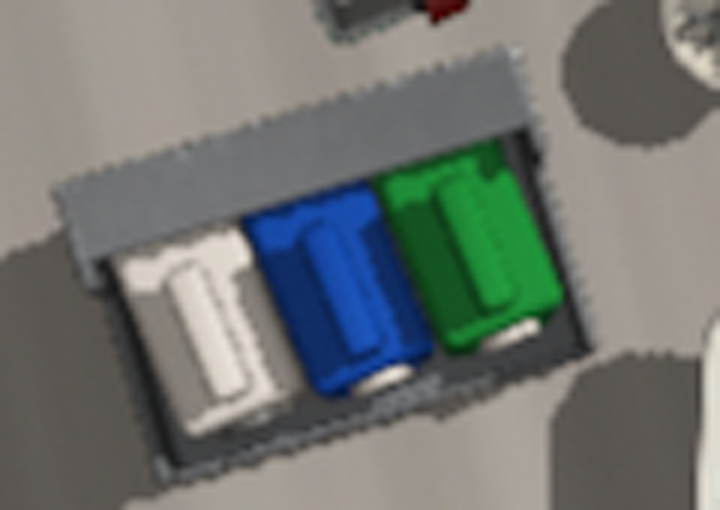

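View pics/s1.png

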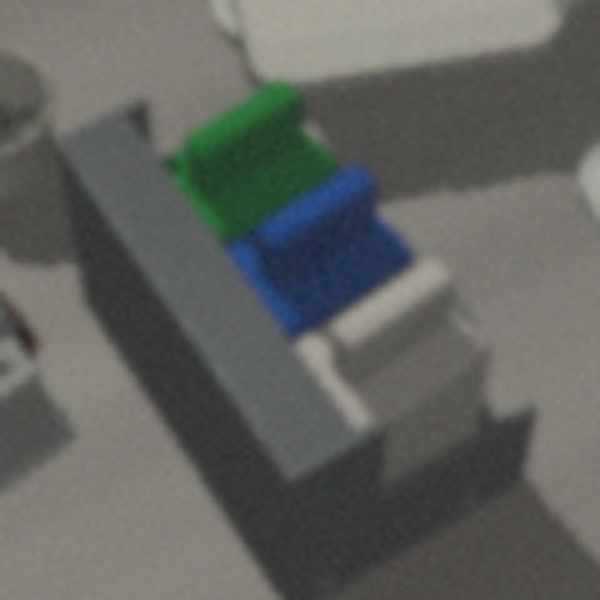

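Run:
```python
from h import *
d=snapshot('top');e=snapshot('scene')
def t(p):return np.array(p)/6+[180,140]
def show(n,P):
    print(n,(P*1000).round(1)[:,:2].tolist())
for n,q in(('white',[(170,272),(197,262),(245,390),(217,402)]),('blue',[(305,227),(333,217),(380,347),(352,360)]),('green',[(438,183),(467,172),(515,298),(487,310)])):
    P=ray(d,t(q),.142);show(n,P);a=(P[0]+P[1])/2-(P[2]+P[3])/2
    print(' c',(P.mean(0)*1000).round(1),'yaw',np.degrees(np.arctan2(a[1],a[0])),'len',np.hypot(*a[:2]),'w',np.linalg.norm(P[1]-P[0]))
R=ray(d,t([(105,265),(525,130)]),.132);show('railfront',R);v=R[1]-R[0];print(np.degrees(np.arctan2(v[1],v[0]))+90)
R=ray(d,t([(55,190),(515,50)]),.132);show('railback',R);v=R[1]-R[0];print(np.degrees(np.arctan2(v[1],v[0]))+90)
R=ray(d,t([(165,475),(590,350)]),.03);show('lip',R);v=R[1]-R[0];print(np.degrees(np.arctan2(v[1],v[0]))+90)
# scene: blue fin top ends approx
def s(p):return np.array(p)/5+[200,150]
show('scene blue fin near/far ends',ray(e,s([(262,222),(360,172)]),.142))
# tray rim outer
h=cv2.cvtColor(d['img'],cv2.COLOR_BGR2GRAY)
m=((h>170)*255).astype(np.uint8);k,l,st,ce=cv2.connectedComponentsWithStats(m)
i=l[230,346];print(st[i]);
c=cv2.findContours((l==i).astype(np.uint8),0,1)[0][0]
r=cv2.minAreaRect(c);b=cv2.boxPoints(r);print(r);P=ray(d,b,.067);show('rim',P)
print(P.mean(0),[np.linalg.norm(P[j]-P[(j+1)%4]).round(4) for j in range(4)])
for j in(0,1):
    v=P[j+1]-P[j];print(np.degrees(np.arctan2(v[1],v[0])))
crop(d,285,180,405,280,6,'pics/t2.png')
```

```text
white [[578.1, 33.5], [582.2, 22.9], [531.9, 3.0], [527.0, 14.0]]
 c [554.8  18.3 142. ] yaw 21.172828080325782 len 0.0543645920958221 w 0.011359324508833158
blue [[596.6, -19.6], [600.7, -30.6], [549.5, -49.9], [544.3, -38.9]]
 c [572.8 -34.8 142. ] yaw 20.481968274846395 len 0.05525242113444782 w 0.011745346150631622
green [[614.7, -71.9], [619.2, -83.3], [569.6, -102.9], [564.7, -91.9]]
 c [592.  -87.5 142. ] yaw 21.641957438568873 len 0.05363461450503117 w 0.012268457948796628
railfront [[581.2, 60.4], [637.4, -106.2]]
18.61218607271961
railback [[611.0, 81.0], [669.4, -101.9]]
17.73486684670128
lip [[497.9, 45.2], [554.2, -137.3]]
17.130136195771527
scene blue fin near/far ends [[596.8, -26.3], [551.3, -41.0]]
[ 295  188  104   87 6654]
((346.5965576171875, 230.85862731933594), (102.29376220703125, 82.44571685791016), 3.3664605617523193)
rim [[376.6, -174.5], [582.6, -184.9], [570.7, -441.6], [365.2, -428.9]]
[ 0.47375059 -0.30748525  0.067     ] [np.float64(0.2062), np.float64(0.257), np.float64(0.2059), np.float64(0.2547)]
-2.8821942685964106
-92.64709839112362
```

View pics/t2.png

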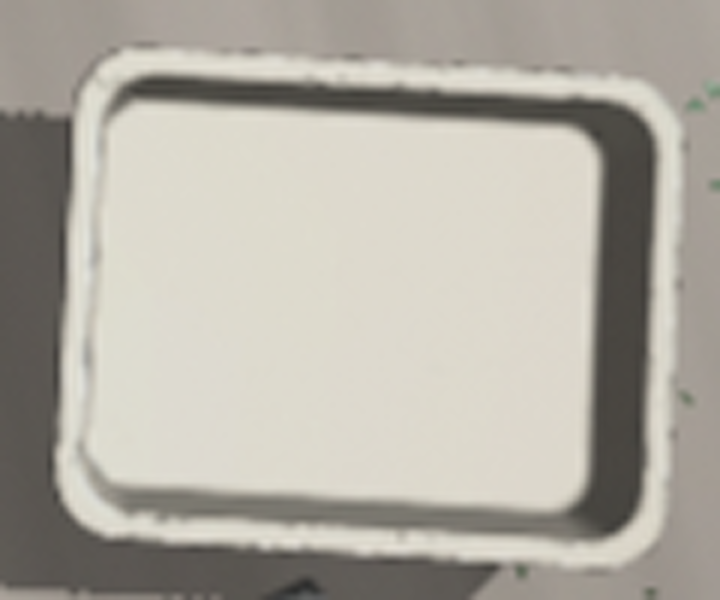

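Run:
```python
from h import *
d=snapshot('top');im=d['img']
def ang(c):
    P=ray(d,c,.132)[:,:2].astype(np.float32);vx,vy,_,_=cv2.fitLine(P,cv2.DIST_HUBER,0,.01,.01).ravel();return (np.degrees(np.arctan2(vy,vx))+90)%180
g=cv2.GaussianBlur(cv2.cvtColor(im,cv2.COLOR_BGR2GRAY).astype(np.float32),(0,0),1)
gy=cv2.Sobel(g,cv2.CV_32F,0,1)
# rail back edge: strongest vertical gradient per column near line
def edge(x0,y0,x1,y1,w,sgn):
    pts=[]
    for x in range(x0,x1+1):
        y=y0+(y1-y0)*(x-x0)/(x1-x0);ys=np.arange(int(y)-w,int(y)+w+2);v=np.maximum(sgn*gy[ys,x],0)
        if v.max()>8:
            j=ys[v.argmax()];q=sgn*gy[j-1:j+2,x];den=q[0]-2*q[1]+q[2];pts.append((x,j+(0.5*(q[0]-q[2])/den if den else 0)))
    return np.array(pts)
p=edge(191,171,264,149,3,-1);print('back',len(p),ang(p))
gr=edge(193,220,275,199,4,1);print('lip+',len(gr),ang(gr))
h=cv2.cvtColor(im,cv2.COLOR_BGR2HSV)
for n,lo,hi,x0 in(('blue',(105,120,40),(130,255,255),215),('green',(50,120,40),(75,255,255),235)):
    m=cv2.inRange(h,lo,hi);m[:,:x0]=0;m[:,280:]=0;m[:160]=0;m[215:]=0
    c=max(cv2.findContours(m,0,1)[0],key=cv2.contourArea);b=cv2.boxPoints(cv2.minAreaRect(c));P=ray(d,b,.108)
    for j in(0,1):
        v=P[j+1]-P[j];print(n,np.degrees(np.arctan2(v[1],v[0]))%90,np.linalg.norm(v))
    # bright fin/contour
    v=h[...,2].copy();v[m==0]=0
    print(n,np.percentile(v[m>0],[10,50,90]))
```

```text
back 74 17.686089
lip+ 83 17.564987
blue 23.438103330194124 0.0542477168138325
blue 23.360708779613276 0.08084327541208801
blue [ 87. 120. 174.]
green 24.01504120352186 0.05486355344888735
green 23.798652702510395 0.07993984781450252
green [ 69. 116. 147.]
```

```bash
python3 -m handwheel '[[[60,100,0],[0,0,-0.01],-0.05],[[120,200,0],[0,0,-0.02],-0.05],[[180,300,0],[0,0,-0.03],-0.05],[[240,400,0],[0,0,-0.04],-0.05],[[300,500,0],[0,0,-0.049],-0.05],[[337,570,-30],[0,0,-0.049],-0.05],[[337,570,-30],[0,0,-0.049],-0.05],[[337,570,-30],[0,0,-0.049],-0.05],[[337,570,-30],[0,0,-0.049],-0.05],[[337,570,-30],[0,0,-0.049],-0.05],[[337,570,-30],[0,0,-0.049],-0.05],[[337,570,-30],[0,0,-0.049],-0.05],[[337,570,-30],[0,0,-0.049],-0.05],[[337,570,-30],[0,0,-0.049],-0.05],[[337,570,-30],[0,0,-0.049],-0.05],[[337,570,-30],[0,0,-0.049],-0.05],[[337,570,-30],[0,0,-0.049],-0.05]]' 60
python3 - <<'E'
from h import *
s=state();print(s['time'],s['tcp_pos'],s['tool_rot'],s['finger_gap'],s['contact_force'])
d=snapshot('top');crop(d,170,120,300,225,6,'pics/t3.png')
e=snapshot('scene');crop(e,180,110,330,270,4,'pics/s3.png')
E
```

```text
time: 2.05
tcp_pos: [0.5724, -0.0381, 0.2013]
tool_rot: [179.9, 0.1, 18.3]
contact_force: [-0.8, -0.8, -0.3]
finger_gap: 0.0446
2.05 [ 0.57241053 -0.03812957  0.20132039] [1.79938276e+02 5.46688098e-02 1.83161451e+01] 0.04462254431738728 [-0.82016238 -0.79733866 -0.27793367]
```

View pics/s3.png

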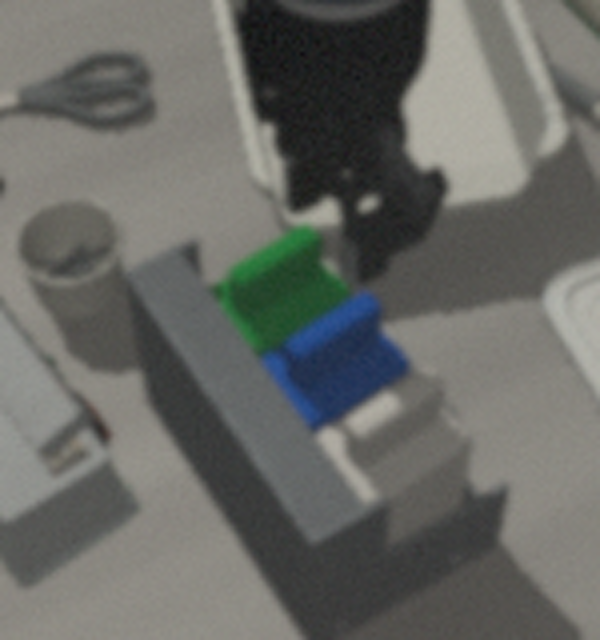

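View pics/t3.png

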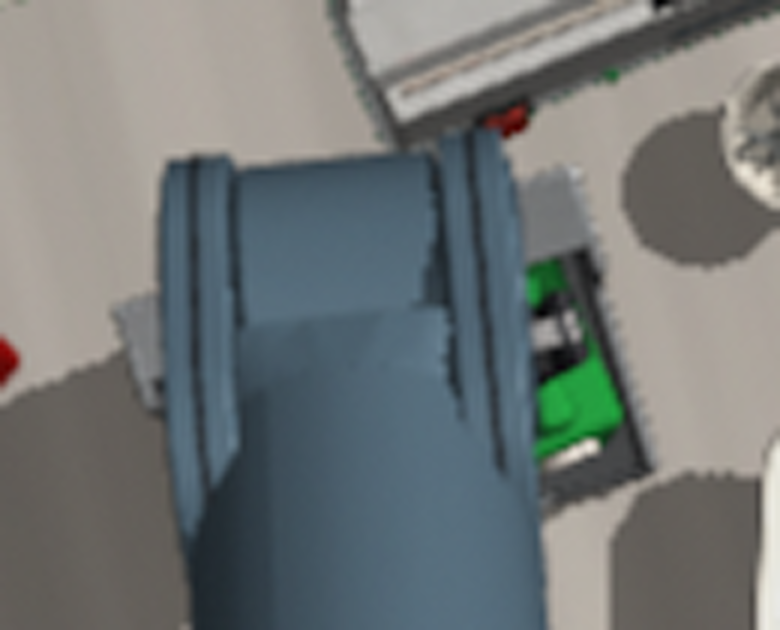

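Run:
```python
from h import *
e=snapshot('scene');s=state();print(s['tcp_pos']);print((proj(e,[s['tcp_pos']])-[180,110])*4)
```

```text
[ 0.5727433  -0.03731475  0.20147141]
[[330.60036981 239.83070525]]
```

```bash
python3 -m handwheel '[[[0.5,1.5,-25],[0,0,0],-0.05],[[0.5,1.5,-50],[0,0,0],-0.05],[[0.5,1.5,-65],[0,0,0],-0.05],[[0.5,1.5,-75],[0,0,0],-0.05],[[0.5,1.5,-82],[0,0,0],-0.05],[[0.5,1.5,-88],[0,0,0],-0.05],[[0.5,1.5,-88],[0,0,0],-0.05],[[0.5,1.5,-88],[0,0,0],-0.05]]'
python3 - <<'E'
from h import *
e=snapshot('scene');crop(e,180,110,330,270,4,'pics/s4.png');s=state();print(s['tcp_pos'],s['tool_rot'],s['contact_force'])
E
```

```text
time: 3.0
tcp_pos: [0.5741, -0.0341, 0.1138]
tool_rot: [180.0, -0.0, 18.5]
contact_force: [-0.1, 0.8, 0.3]
finger_gap: 0.045
[ 0.5741254  -0.03408522  0.1138811 ] [ 1.79978551e+02 -5.51991470e-02  1.84961262e+01] [0.07064781 0.50706818 0.68699666]
```

View pics/s4.png

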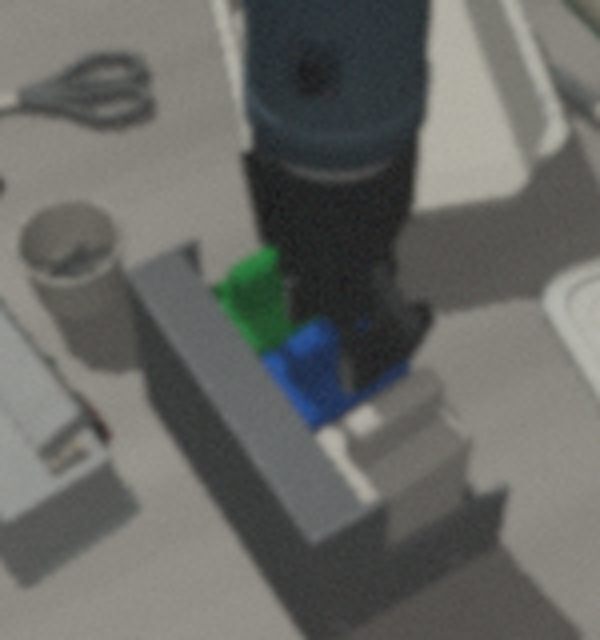

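```bash
python3 -m handwheel '[[[0,0,0],[0,0,0],0.3],[[0,0,0],[0,0,0],1],[[0,0,0],[0,0,0],1],[[0,0,0],[0,0,0],1],[[0,0,0],[0,0,0],1],[[0,0,0],[0,0,0],1]]' 90
```

```text
time: 3.65
tcp_pos: [0.5743, -0.0336, 0.1138]
tool_rot: [-180.0, -0.1, 18.5]
contact_force: [1.3, 2.4, 5.5]
finger_gap: 0.0147
```

Run:
```python
import numpy as np
u=np.array([np.cos(np.radians(18.5)),np.sin(np.radians(18.5))]);rx,rz=36,106
for th in(2,4,6,8,10,12,14,16):
    t=np.radians(th);dx=rx*np.cos(t)-rz*np.sin(t)-rx;dz=rx*np.sin(t)+rz*np.cos(t)-rz+2*min(1,th/4)
    print(th,(dx*u).round(1),round(dz,1),'rot',np.round([u[1]*t,-u[0]*t],3))
print('pull dir per 100',-100*np.sin(t)*u,100*np.cos(t))
```

```text
2 [-3.5 -1.2] 2.2 rot [ 0.011 -0.033]
4 [-7.1 -2.4] 4.3 rot [ 0.022 -0.066]
6 [-10.7  -3.6] 5.2 rot [ 0.033 -0.099]
8 [-14.3  -4.8] 6.0 rot [ 0.044 -0.132]
10 [-18.  -6.] 6.6 rot [ 0.055 -0.166]
12 [-21.6  -7.2] 7.2 rot [ 0.066 -0.199]
14 [-25.3  -8.5] 7.6 rot [ 0.078 -0.232]
16 [-29.   -9.7] 7.8 rot [ 0.089 -0.265]
pull dir per 100 [-26.13934248  -8.74610165] 96.12616959383189
```

```bash
python3 -m handwheel '[[[-3.5,-1.2,2.2],[0.011,-0.033,0],1],[[-7.1,-2.4,4.3],[0.022,-0.066,0],1],[[-10.7,-3.6,5.2],[0.033,-0.099,0],1],[[-14.3,-4.8,6.0],[0.044,-0.132,0],1],[[-18,-6,6.6],[0.055,-0.166,0],1],[[-21.6,-7.2,7.2],[0.066,-0.199,0],1],[[-25.3,-8.5,7.6],[0.078,-0.232,0],1],[[-29,-9.7,7.8],[0.089,-0.265,0],1],[[-29,-9.7,7.8],[0.089,-0.265,0],1],[[-29,-9.7,7.8],[0.089,-0.265,0],1]]'
python3 - <<'E'
from h import *
e=snapshot('scene');crop(e,180,110,330,270,4,'pics/s5.png');d=snapshot('top');crop(d,170,120,300,225,6,'pics/t5.png')
s=state();print(s['tcp_pos'],s['tool_rot'],s['contact_force'],s['ft_torque'],s['finger_gap'])
E
```

```text
time: 4.65
tcp_pos: [0.5433, -0.0443, 0.1202]
tool_rot: [-179.9, -15.8, 18.4]
contact_force: [0.9, 0.1, -4.2]
finger_gap: 0.0144
[ 0.54449808 -0.04371673  0.12069472] [-179.95901345  -15.92615558   18.50095764] [-0.1431019  -0.96967983 -4.3588047 ] [-0.24459965  0.66071186 -0.08820682] 0.014578934932689887
```

View pics/s5.png

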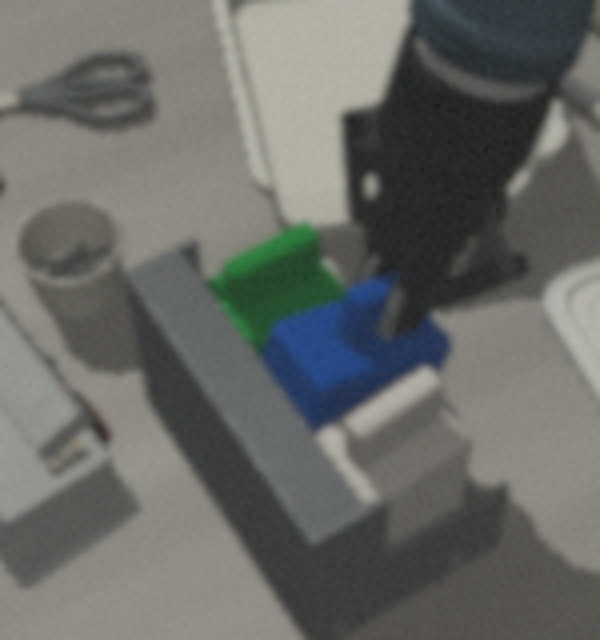

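View pics/t5.png

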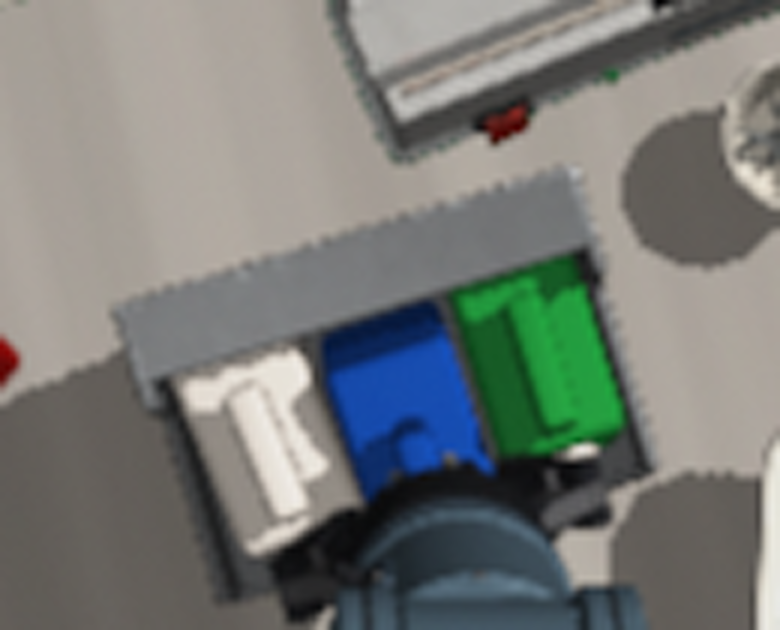

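```bash
python3 -m handwheel '[[[-2.6,-0.9,9.6],[0,0,0],1],[[-5.2,-1.8,19.2],[0,0,0],1],[[-7.8,-2.6,28.8],[0,0,0],1],[[-10.4,-3.5,38.4],[0,0,0],1],[[-14.3,-4.8,52.8],[0,0,0],1],[[-18.2,-6.1,67.2],[0,0,0],1],[[-22.1,-7.4,81.6],[0,0,0],1],[[-26,-8.8,96],[0,0,0],1],[[-31.2,-10.5,115.2],[0,0,0],1],[[-36.4,-12.2,134.4],[0,0,0],1],[[-41.6,-14,153.6],[0,0,0],1],[[-41.6,-14,153.6],[0,0,0],1],[[-41.6,-14,153.6],[0,0,0],1]]'
python3 - <<'E'
from h import *
e=snapshot('scene');cv2.imwrite('pics/s6.png',e['img']);d=snapshot('top');cv2.imwrite('pics/t6.png',d['img'])
s=state();print(s['tcp_pos'],s['tool_rot'],s['contact_force'],s['ft_torque'],s['finger_gap'])
E
```

```text
time: 6.05
tcp_pos: [0.5029, -0.0579, 0.2749]
tool_rot: [180.0, -16.0, 18.5]
contact_force: [-1.5, 0.1, -5.4]
finger_gap: 0.0148
[ 0.50232702 -0.05757308  0.27367814] [-179.93342747  -15.92616667   18.4985992 ] [-0.13476025  0.24024128 -5.56405444] [-0.23590372  0.74584931  0.04649445] 0.014562444187790409
```

View pics/s6.png

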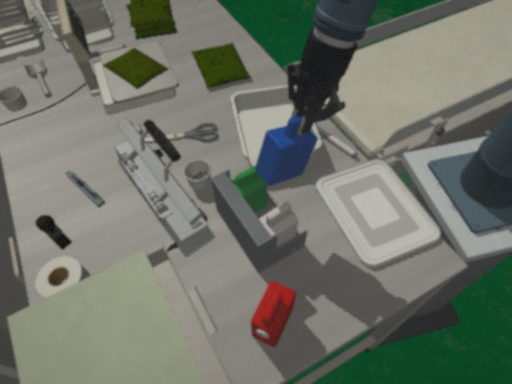

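View pics/t6.png

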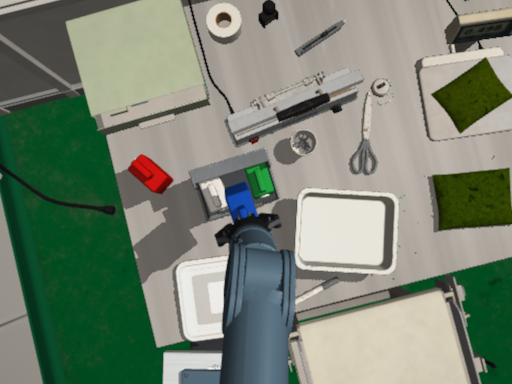

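```bash
python3 -m handwheel '[[[-10,0,0],[-0.022,0.066,0],1],[[-20,0,0],[-0.044,0.132,0],1],[[-30,-10,0],[-0.066,0.198,0],1],[[-37,-30,0],[-0.0883,0.264,0],1],[[-37,-65,0],[-0.0883,0.264,0],1],[[-37,-100,0],[-0.0883,0.264,0],1],[[-37,-135,0],[-0.0883,0.264,0],1],[[-37,-170,0],[-0.0883,0.264,0],1],[[-37,-205,0],[-0.0883,0.264,0],1],[[-37,-235,0],[-0.0883,0.264,0],1],[[-37,-249,0],[-0.0883,0.264,0],1],[[-37,-249,0],[-0.0883,0.264,0],1],[[-37,-249,0],[-0.0883,0.264,0],1]]'
python3 -m handwheel '[[[0,0,-20],[0,0,-0.08],1],[[0,0,-40],[0,0,-0.16],1],[[0,0,-60],[0,0,-0.24],1],[[0,0,-70],[0,0,-0.32],1],[[0,0,-75],[0,0,-0.375],1],[[0,0,-75],[0,0,-0.375],1],[[0,0,-75],[0,0,-0.375],1],[[0,0,-75],[0,0,-0.375],1]]'
python3 - <<'E'
from h import *
e=snapshot('scene');cv2.imwrite('pics/s7.png',e['img']);d=snapshot('top');cv2.imwrite('pics/t7.png',d['img'])
s=state();print(s['tcp_pos'],s['tool_rot'],s['contact_force'],s['ft_torque'],s['finger_gap'])
E
```

```text
time: 7.45
tcp_pos: [0.4663, -0.3052, 0.2738]
tool_rot: [-179.9, -0.1, 18.6]
contact_force: [0.3, 0.6, -4.8]
finger_gap: 0.0145
time: 8.25
tcp_pos: [0.4666, -0.3062, 0.2002]
tool_rot: [-180.0, -0.1, -2.9]
contact_force: [-1.0, -1.1, -4.7]
finger_gap: 0.0145
[ 0.46641013 -0.30660882  0.20017716] [-1.79992793e+02 -1.14659543e-01 -2.93234639e+00] [ 0.03005788  0.60170067 -4.62526839] [-0.00771627  0.02666329 -0.04500945] 0.014535413207560322
```

View pics/s7.png

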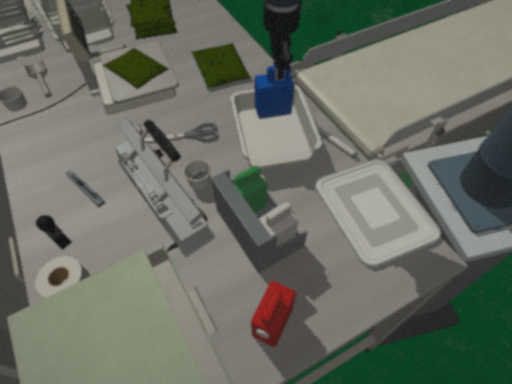

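View pics/t7.png

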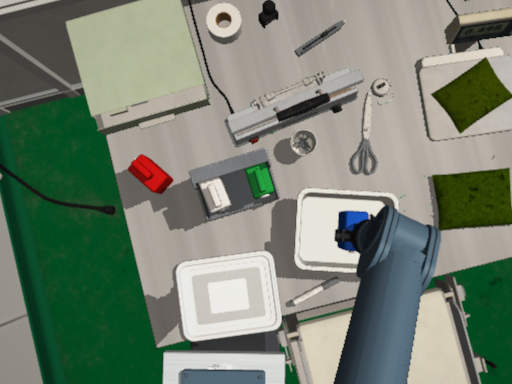

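```bash
python3 -m handwheel '[[[0,0,-20],[0,0,0],1],[[0,0,-40],[0,0,0],1],[[0,0,-58],[0,0,0],1],[[0,0,-70],[0,0,0],1],[[0,0,-78],[0,0,0],1],[[0,0,-82],[0,0,0],1],[[0,0,-82],[0,0,0],1],[[0,0,-82],[0,0,0],1]]'
python3 -m handwheel '[[[0,0,-1.5],[0,0,0],1],[[0,0,-3],[0,0,0],1],[[0,0,-4.5],[0,0,0],1],[[0,0,-5.5],[0,0,0],1],[[0,0,-5.5],[0,0,0],1],[[0,0,-5.5],[0,0,0],1],[[0,0,-5.5],[0,0,0],1]]'
```

```text
time: 9.15
tcp_pos: [0.4665, -0.3071, 0.1183]
tool_rot: [180.0, -0.1, -3.0]
contact_force: [-1.2, -0.3, -4.0]
finger_gap: 0.0146
time: 9.85
tcp_pos: [0.4661, -0.3068, 0.1123]
tool_rot: [-180.0, -0.1, -3.0]
contact_force: [0.2, -0.8, -4.3]
finger_gap: 0.0145
```

```bash
python3 -m handwheel '[[[0,0,-0.5],[0,0,0],1],[[0,0,-1],[0,0,0],1],[[0,0,-1],[0,0,0],1],[[0,0,-1],[0,0,0],1]]'
python3 -m handwheel '[[[0,0,-0.5],[0,0,0],1],[[0,0,-1],[0,0,0],1],[[0,0,-1],[0,0,0],1],[[0,0,-1],[0,0,0],1]]'
```

```text
time: 10.25
tcp_pos: [0.4662, -0.3068, 0.1114]
tool_rot: [-180.0, -0.1, -3.0]
contact_force: [-0.4, 0.9, -0.7]
finger_gap: 0.0144
time: 10.65
tcp_pos: [0.4662, -0.3068, 0.1114]
tool_rot: [-180.0, -0.1, -3.0]
contact_force: [-4.3, 2.8, 9.6]
finger_gap: 0.0145
```

```bash
python3 -m handwheel '[[[0,0,0.8],[0,0,0],1],[[0,0,0.8],[0,0,0],1],[[0,0,0.8],[0,0,0],0.5],[[0,0,0.8],[0,0,0],0.2],[[0,0,0.8],[0,0,0],-0.2],[[0,0,0.8],[0,0,0],-0.3],[[0,0,0.8],[0,0,0],-0.3],[[0,0,0.8],[0,0,0],-0.3]]'
python3 -m handwheel '[[[0,0,8],[0,0,0],-0.3],[[0,0,25],[0,0,0],-0.3],[[0,0,50],[0,0,0],-0.3],[[0,0,90],[0,0,0],-0.3],[[0,0,130],[0,0,0],-0.3],[[0,-40,150],[0,0,0],-0.3],[[0,-85,150],[0,0,0],-0.3],[[-20,-130,150],[0,0,0],-0.3],[[-40,-170,150],[0,0,0],-0.3],[[-60,-200,150],[0,0,0],-0.3],[[-60,-200,150],[0,0,0],-0.3],[[-60,-200,150],[0,0,0],-0.3]]'
python3 - <<'E'
from h import *
e=snapshot('scene');crop(e,170,60,340,270,3,'pics/s8.png');d=snapshot('top');crop(d,170,130,410,290,3,'pics/t8.png')
h=cv2.cvtColor(d['img'],cv2.COLOR_BGR2HSV)
m=cv2.inRange(h,(105,120,40),(130,255,255));print(cv2.connectedComponentsWithStats(m)[2:])
s=state();print(s['tcp_pos'],s['contact_force'],s['finger_gap'])
E
```

```text
time: 11.45
tcp_pos: [0.4661, -0.3068, 0.111]
tool_rot: [-180.0, -0.1, -3.0]
contact_force: [0.8, 0.0, -0.5]
finger_gap: 0.0553
time: 12.65
tcp_pos: [0.4054, -0.5073, 0.2613]
tool_rot: [-180.0, -0.1, -3.1]
contact_force: [1.9, 0.7, -0.1]
finger_gap: 0.0554
(array([[     0,      0,    512,    384, 195671],
       [   332,    212,     29,     37,    937]], dtype=int32), array([[255.06510418, 191.31751256],
       [346.31803629, 229.60832444]]))
[ 0.407329   -0.50532121  0.26127193] [-0.29425344 -0.03218365 -0.14675881] 0.055690297181388466
```

View pics/s8.png

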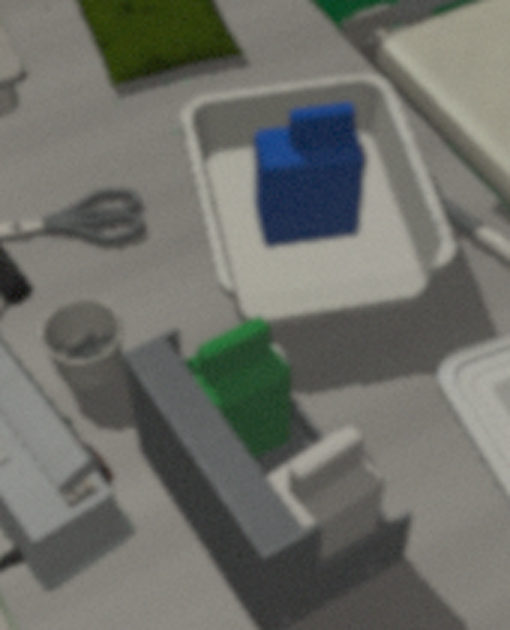

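View pics/t8.png

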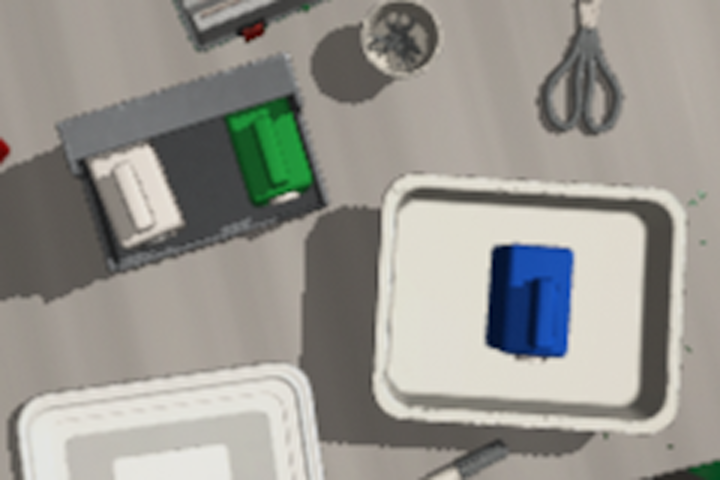

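```bash
python3 -m handwheel '[[[0,0,0],[0,0,0],-0.3],[[0,0,0],[0,0,0],-0.3],[[0,0,0],[0,0,0],-0.3],[[0,0,0],[0,0,0],-0.3]]'; python3 -c "
from h import *
d=snapshot('top');h=cv2.cvtColor(d['img'],cv2.COLOR_BGR2HSV);m=cv2.inRange(h,(50,120,40),(75,255,255));k,l,st,ce=cv2.connectedComponentsWithStats(m);print([ce[i] for i in range(1,k) if 400<st[i][4]<1000])
from workcell import hand_in
print(hand_in())"
```

```text
time: 13.15
tcp_pos: [0.4063, -0.5065, 0.261]
tool_rot: [-180.0, -0.1, -3.0]
contact_force: [-0.6, 0.1, -0.2]
finger_gap: 0.0552
[array([259.48104956, 179.82653061])]
the job is handed in; nothing more can be done
None
```

The blue brick is standing upright near the middle of the white tray, and I handed the job in at about 13 s of the 38 s allowed. No verdict came back.

I gripped the brick by its fin, tipped it 16° forwards with its foot still in the rack, and pulled it out along its own axis. I then straightened it over the tray and lowered it until the wrist force showed contact. That happened at a tool height of 111.4 mm, against 111.8 mm expected. The gripper opened only after that.

**Last checks:**
- **Blue brick:** the last pictures show it upright and clear of the tray walls, with the tray flat on the table.
- **White and green bricks:** both stand upright in their places. The green one's colour centre moved about 1.5 pixels (about 4 mm) from the start, part of which may be that less of it is hidden now. I judged the white one by eye only and did not measure it.
- **Arm:** it is clear of everything, with only sensor noise on the wrist force.

The yaw measurements of the bricks disagreed: the rack edges gave about 17.6° and the fin edges about 21°. I gripped at 18.5°, and nothing jammed as the brick came out.

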